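Set up to refill a board marker

ROBOT

A 6-joint arm with a two-finger parallel gripper is mounted at the origin on the work surface. World frame = base frame: x ahead of the robot, y to its left, z up, the work surface at z = 0. Lengths are in m, angles in rad, forces in N, time in s.
With the tool pointing down it reaches from about 0.325 to 0.775 m from the base axis. Payload 5.5 kg.
Tool frame: the origin (TCP) lies at the very end of the fingers, on their centre line; the grasp point (between the pads) lies 19 mm behind it; x points along the fingers, y is the direction in which the jaws open and shut, and the axes are right-handed (so a half turn about x gives the same grasp; the last joint's range is limited). The gripper opens to 85 mm and grips with 20 to 120 N. Pads are 22 mm wide; open, the fingers measure 114 mm over their backs; the gripper's body (76 mm by 85 mm) begins 54 mm behind the grasp point. The pads swing forward as they close: fully open they stand 13 mm farther back than shut.
Start: joints at [1.125, 0.091, 1.231, -0, 1.82, -0.057], TCP at [0.227, 0.555, 0.231] pointing down, gripper open.
Joint ranges: [-2.87, 2.87], [-0.86, 2.18], [0.17, 2.46], [-1.51, 4.65], [0.06, 2.69], [-2.65, 2.65]. Speed limits (rad/s): [2.57, 2.57, 3.01, 3.14, 3.14, 3.14].

INTERFACE

Orientations are given as a unit quaternion [x, y, z, w].
In Python, from bench import arm gives the robot as it stands.
- The arm moves only by the shell command python3 -m handwheel 'ROWS' [FORCE]. ROWS is JSON, a list that holds one entry, the list of rows, each a list of 7 numbers: the shift along the tool's x, y, z in m, then the turn, a rotation vector about the tool's x, y, z in rad, then the closure, from -1 (fully open) to 1 (shut). In form: [[[tx, ty, tz, wx, wy, wz, claw], ...]]. A call has 1 to 12 rows; each row shifts and turns the commanded pose from where the row before left it, along the tool's axes as they then stand; what a row does not reach is not made up. A row lasts 1/12 s, in which the tool goes at most 41.7 mm and 7.16 degrees, less where a joint would pass 70% of its speed; a pose out of reach is approached as far as the arm can. A call is refused whole if a number of a shift passes 0.0417 or a number of a turn 0.125, either way. A call with a gripper value outside its range is refused whole. The fingers move at their own pace and stop on an object; FORCE is the grip in N (left out, the last holds). Time passes only in rows, so rows that do not move let the fingers close. It gives the time, the measured TCP pose, the force and the opening at its end, in the units of the state.
- arm.read_state(): the state, without advancing time (a new reading comes with each control period).
- arm.camera(name): name is "scene" or "top" or "wrist"; returns the picture (384x512x3 uint8, red, green, blue); there is no depth.
- arm.get_calibration(name): a dict with "fx", "fy", "cx", "cy" (pixels), "rvec" (rotation vector, rad) and "tvec" (3), from world to camera coordinates, as OpenCV has them. Camera axes: x right, y down, z forward; pixel columns grow to the right and rows downward; lengths in m; the calibration is good to about 2 mm. A picture is of the moment at which its call begins: read the wrist's pose just before it. get_calibration takes no time and is no camera call; for the wrist camera it gives the pose at the moment of the call.
- arm.job_done(): hands the job in, once; it reports no verdict.
The state is a dict: "time_s": time; "q": joint angles; "joint_velocities": joint speeds; "joint_torque": joint torques, N m; "eef_pos": TCP position; "tool_rot": TCP orientation; "ft_force": force on the tool from outside, world axes, zero at the start; "moment": the same for the moment, N m; "width": opening from 0.0 (shut) to 1.0 (fully open).
Only numpy, scipy, OpenCV 4.12 (cv2) and the standard library are available. Lean on these libraries where they do the work, as an engineer would, in place of code of your own. Each camera call takes 0.05 s, during which the arm holds its last target. There are 200 camera calls.

TASK

Get things ready to refill the empty blue board marker: take it from its sloping rest and stand it upright in the steel cup, foot down. Then open the blue ink bottle: press its push-and-turn cap down, twist it a quarter turn anticlockwise while it is pressed, and lift it off. Finish still gripping the cap, level and still, about 8 cm straight above the bottle; do not put it down, and leave the eraser, the tape roll and the stapler where they are.

Things in the scene. Friction and masses are not known exactly. Their poses are not given: they have to be found in the camera images.
- marker: Empty board marker: white cylinder, diameter 18 mm, length 130 mm, blue pen cap on its upper 42 mm, about 22 g, loose. Origin: centre of its foot (end without the pen cap); z runs along it towards the pen cap. It starts leaning in the rest, 40 degrees from vertical, top towards the rest's +x. Only its lower 70 mm lies between the rest's guides. Lift it straight up out of the rest.
- marker_grip (a point): Point on the marker's axis 100 mm from its foot, 30 mm below its top, on the blue pen cap: clear of the rest on all sides, a good place to pinch it from above across its length.
- rest: Sloping pen rest, fixed to the desk: aluminium base plate 120 x 60 x 8 mm with a black ramp in the middle, rising towards its +x (away from the robot; yaw varies). Origin: centre of the underside. The marker's foot stands at (-45, 0, 30) mm in this frame; the guides beside the marker are 27 mm wide overall.
- cup: Steel cup, loose, 0.45 kg, 75 mm high, mouth 54 mm outside and 46 mm inside, narrowing to the bottom, inner floor about 5 mm above its underside. Origin: centre of the underside, z up. The marker stands in it leaning on the rim as pens do.
- bottle: Blue ink bottle with a white paper band, body diameter 66 mm, fixed in a grey 92 x 92 x 20 mm holder that does not move. Origin: centre of the holder's underside, z up. Shoulder from z = 60 to 80 mm, white neck 26 mm in diameter from 80 mm to the mouth at 118 mm.
- bottle_mouth (a point): Centre of the top of the bottle's neck, 118 mm above the bottle's origin, inside the cap at the start. A spring-loaded black seal disc in the mouth pushes the cap up into its lock with about 6 N.
- cap: White ribbed round push-and-turn cap, diameter 44 mm, 32 mm tall, 25 g, loose. Origin: centre of the skirt's lower edge, z up, 97 mm above the bottle's origin when locked, x along the bottle's x. Pressed down 5 to 7 mm (hard stop at 7 mm, about 10 N) and kept down, it turns anticlockwise seen from above and is free to lift from about 65 to 115 degrees of turn: turn it 90. Not pressed, it stays locked.
- cap_top (a point): Centre of the cap's flat top, 32 mm above the cap's origin; a red bar across it shows the cap's x axis. Grip the cap across its diameter at any yaw, with the grasp about 11 mm below this point; the fingertips have the free height of the neck below the skirt.
- eraser: Green board eraser, 50 x 110 x 38 mm, origin at the centre of its underside. To be left alone.
- tape: Yellow roll of tape lying flat, 90 mm in diameter, 24 mm high, origin at the centre of its underside. To be left alone.
- stapler: Red and black stapler, 36 x 120 x 49 mm, origin at the centre of its underside. To be left alone.
Things that resemble listed ones, but are neither listed nor needed, are in the scene too. Leave any brown look-alike of the marker alone.

How it is judged:
On the way, in this order (a step that is already met when the one before it is completed fails the run):
1. the marker stands upright in the cup, let go (horizontal distance between marker and cup below 0.03 m and z of marker in the frame of cup below 0.025 m and angle between marker's own z axis and vertical below 0.5 rad and angle between cup's own z axis and vertical below 0.15 rad and contact force between the fingers and marker below 0.1 N), for 0.3 s.
2. the cap, still on the neck, is pressed and turned out of its lock (more than 45 degrees) (angle between the x axis of cap and the x axis of bottle, either way round above 0.8 rad and horizontal distance between cap and bottle below 0.012 m and z of cap in the frame of bottle below 0.104 m and angle between cap's own z axis and vertical below 0.2 rad), for 0.05 s.
At the end, for the whole second after the job is handed in: The gripper holds the cap clear of the bottle, lifted 50 to 150 mm above where it sat, within 40 mm of the bottle's axis, tilted less than 20 degrees and still; the marker stands in the upright cup, untouched, its foot within 25 mm of the cup's underside and leaning less than 28 degrees (all of step 1 and z of cap in the frame of bottle between 0.147 and 0.247 m and horizontal distance between cap and bottle below 0.04 m and angle between cap's own z axis and vertical below 0.35 rad and linear speed of cap below 0.03 m/s and contact force between the fingers and cap above 1 N and contact force between cap and bottle below 0.1 N); the arm keeps its last pose, push and grip.
It fails at once if the eraser was moved by more than 30 mm (distance of eraser from where it was at the start of the episode above 0.03 m).
It fails at once if the tape was moved by more than 30 mm (distance of tape from where it was at the start of the episode above 0.03 m).
It fails at once if the stapler was moved by more than 30 mm (distance of stapler from where it was at the start of the episode above 0.03 m).
It also fails if it takes over 58 s, if anything falls off the work surface, if the arm or the gripper's body presses on something with over 40 N, if the wrist force passes 120 N, or if a joint passes its speed limit or range.

## Working session

There is one attempt and no reset: what is moved stays moved. The work goes in short steps, Python scripts to look and compute and a shell command to move; the robot and the scene stay as the last step left them, time stands still between calls to the robot, and variables do not carry over. Pictures are saved under pics/ and viewed, about 8 in all and at most 12, crops included, and the job is handed in when it is done.

```bash
ls; mkdir -p pics
python3 - <<'E'
from bench import arm
import cv2
print(arm.read_state())
for n in("top","scene"):
    c=arm.get_calibration(n);print(n,c)
    cv2.imwrite(f"pics/{n}0.png",cv2.resize(arm.camera(n)[:,:,::-1],(800,600),interpolation=cv2.INTER_CUBIC))
print(arm.get_calibration("wrist"))
E
```

```text
pics
{'time_s': 0.0, 'q': array([ 1.12531447e+00,  9.18849736e-02,  1.23188625e+00,  2.51254687e-05,
        1.81982446e+00, -5.66741851e-02]), 'joint_velocities': array([ 0.00123511, -0.00015203,  0.00020679, -0.00061985,  0.00046843,
        0.00124355]), 'joint_torque': array([ 7.01871541e-04, -4.58736134e+01, -4.18017268e+01, -7.41166718e-05,
        1.19046189e-02, -3.22541712e-05]), 'eef_pos': array([0.22730614, 0.55496423, 0.23013504]), 'tool_rot': array([ 0.135914  ,  0.69397138, -0.13728167,  0.69360281]), 'ft_force': array([ 0.76759575,  0.41110654, -0.75308543]), 'moment': array([0.00830665, 0.00044567, 0.0073917 ]), 'width': 0.9974994757727361}
top {'fx': 472.06562819380923, 'fy': 472.06562819380923, 'cx': 263.0627011826237, 'cy': 191.0131847865829, 'rvec': array([ 2.11611267, -2.16783597,  0.12818994]), 'tvec': array([0.01899152, 0.52524129, 1.1807594 ])}
scene {'fx': 442.7873313147313, 'fy': 442.7873313147313, 'cx': 259.72017639117075, 'cy': 186.354023123111, 'rvec': array([ 1.34632851,  2.13604957, -0.935999  ]), 'tvec': array([ 0.22419821, -0.23291502,  1.6227925 ])}
{'fx': 290.89775437785926, 'fy': 290.89775437785926, 'cx': 256.9511247594892, 'cy': 189.1371893838782, 'rvec': array([-2.39959179, -1.61044087, -0.23371615]), 'tvec': array([-0.59838803, -0.03817125,  0.37858144])}
```

View pics/top0.png

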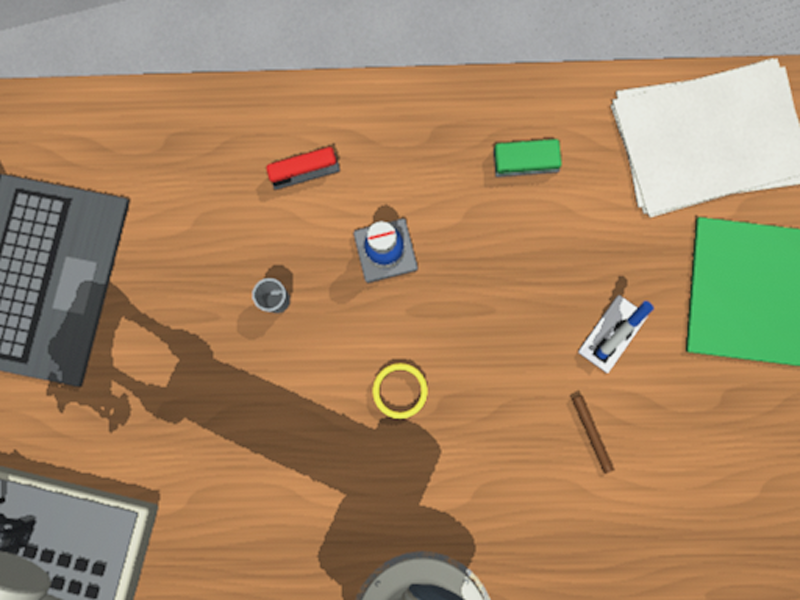

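View pics/scene0.png

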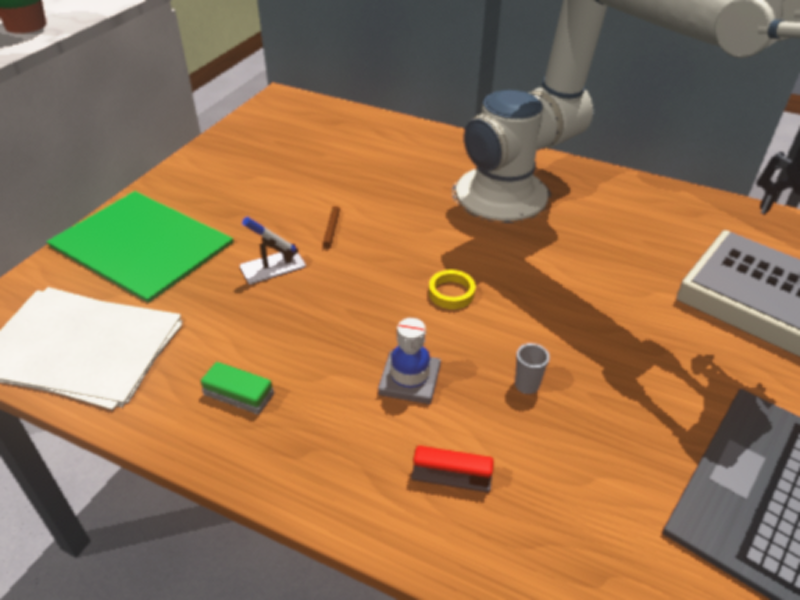

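Top view (800×600): the blue-capped marker is in its rest at about (625,325). The brown stick at (592,432) is the look-alike and lies flat. The cup is at (270,295), the bottle cap at (382,236), tape (400,390), stapler (303,165) and eraser (527,157). The scene view agrees, with the marker top at (246,221), cap (411,325) and cup (532,352). Next I work out positions.

```bash
cat > h.py <<'E'
import numpy as np, cv2
from bench import arm
from scipy.spatial.transform import Rotation as R
S=1.5625
def cam(n,c=None):
    c=c or arm.get_calibration(n); K=np.array([[c['fx'],0,c['cx']],[0,c['fy'],c['cy']],[0,0,1]])
    return K,cv2.Rodrigues(c['rvec'])[0],np.array(c['tvec'])
def ray(n,u,v,c=None):
    K,r,t=cam(n,c); return -r.T@t, r.T@np.linalg.inv(K)@[u,v,1]
def at_z(n,u,v,z,c=None):
    o,d=ray(n,u,v,c); return o+d*(z-o[2])/d[2]
def tri(*obs):   # (cam,u,v[,calib]) -> point, rms miss
    A=np.zeros((3,3));b=np.zeros(3);P=[]
    for o_ in obs:
        o,d=ray(*o_); d=d/np.linalg.norm(d); M=np.eye(3)-np.outer(d,d); A+=M;b+=M@o;P.append((M,o))
    x=np.linalg.solve(A,b); return x,[round(float(np.linalg.norm(M@(x-o))),4) for M,o in P]
def proj(n,p,c=None):
    K,r,t=cam(n,c); q=K@(r@np.asarray(p)+t); return q[:2]/q[2]
def down(yaw):  # tool down, jaw (y) axis at yaw
    x=np.array([0,0,-1.]);y=np.array([np.cos(yaw),np.sin(yaw),0]);return R.from_matrix(np.c_[x,y,np.cross(x,y)])
def delta(p,rot):
    """print total tool-frame shift from here to TCP p (before turning) and rotvec"""
    s=arm.read_state(); T=R.from_quat(s['tool_rot'])
    d=T.inv().apply(np.asarray(p)-s['eef_pos']); w=(T.inv()*rot).as_rotvec()
    print('t',s['time_s'],'eef',s['eef_pos'].round(4),'shift',d.round(4),'turn',w.round(3),'F',s['ft_force'].round(1),'w',round(s['width'],3))
E
python3 - <<'E'
from h import *
np.set_printoptions(precision=4,suppress=True)
p=lambda u,v:(u/S,v/S)
print('cap',tri(('top',*p(382,236)),('scene',*p(411,327))))
print('markertop',tri(('top',*p(648,306)),('scene',*p(247,221))))
print('rest corners z8',[at_z('top',*p(*q),.008) for q in [(579,357),(607,373),(653,312),(622,296)]])
print('cup mouth',tri(('top',*p(270,295)),('scene',*p(532,354))),at_z('top',*p(270,295),.075))
print('holder',[at_z('top',*p(*q),.02) for q in [(355,233),(405,217),(418,269),(370,281)]])
print('capbar',at_z('top',*p(369,238),.129),at_z('top',*p(395,233),.129))
print('tape',at_z('top',*p(400,390),.024),'brown',at_z('top',*p(592,432),.01))
I=cv2.imread('pics/top0.png')[270:390,560:680]; J=cv2.imread('pics/scene0.png')[200:300,220:320]
cv2.imwrite('pics/crop.png',np.hstack([cv2.resize(I,(400,400)),cv2.resize(J,(400,400))]))
E
```

```text
cap (array([0.612 , 0.0475, 0.125 ]), [0.0, 0.0])
markertop (array([ 0.492 , -0.353 ,  0.1258]), [0.0011, 0.0011])
rest corners z8 [array([ 0.4241, -0.2703,  0.008 ]), array([ 0.3965, -0.315 ,  0.008 ]), array([ 0.4963, -0.3976,  0.008 ]), array([ 0.5246, -0.3477,  0.008 ])]
cup mouth (array([0.5321, 0.2324, 0.0711]), [0.0001, 0.0001]) [0.5315 0.2317 0.075 ]
holder [array([0.6422, 0.099 , 0.02  ]), array([0.6677, 0.0136, 0.02  ]), array([ 0.5775, -0.0063,  0.02  ]), array([0.5591, 0.0748, 0.02  ])]
capbar [0.6085 0.0675 0.129 ] [0.6152 0.0272 0.129 ]
tape [0.3763 0.028  0.024 ] brown [ 0.301  -0.2845  0.01  ]
```

View pics/crop.png

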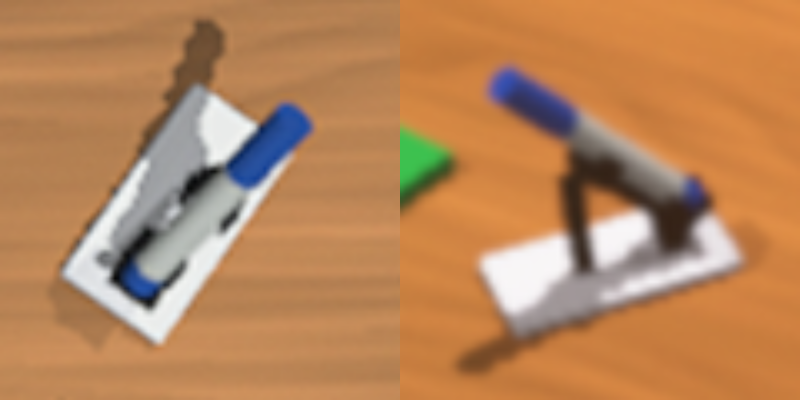

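The crop confirms it: white barrel and blue pen cap (about 648,306 full-frame), leaning in the rest's guides. The two estimates of the marker top agree within 4 mm. Rest yaw is about -38.6°, grip point about (0.476, -0.343, 0.107).

Run:
```python
from h import *
g=down(np.radians(51.4)); g2=down(np.radians(51.4-180))
T=R.from_quat(arm.read_state()['tool_rot']); print(T.as_matrix().round(3))
delta([.476,-.343,.20],g);delta([.476,-.343,.20],g2);delta([.50,.15,.25],g)
```

```text
[[-0.001  0.379  0.925]
 [-0.002  0.925 -0.379]
 [-1.    -0.002 -0.   ]]
t 0.1 eef [0.2273 0.555  0.2302] shift [ 0.0315 -0.7367  0.5705] turn [0.285 0.    0.002] F [-0.7  0.3 -0.4] w 1.002
t 0.1 eef [0.2273 0.555  0.2302] shift [ 0.0315 -0.7367  0.5705] turn [-2.857 -0.003  0.   ] F [-0.7  0.3 -0.4] w 1.002
t 0.1 eef [0.2273 0.555  0.2302] shift [-0.0193 -0.2714  0.4058] turn [0.285 0.    0.002] F [-0.7  0.3 -0.4] w 1.002
```

```bash
python3 -m handwheel '[[[-0.002,-0.022,0.033,0.024,0,0,-1],[-0.002,-0.022,0.033,0.024,0,0,-1],[-0.002,-0.022,0.033,0.024,0,0,-1],[-0.002,-0.022,0.033,0.024,0,0,-1],[-0.002,-0.022,0.033,0.024,0,0,-1],[-0.002,-0.022,0.033,0.024,0,0,-1],[-0.002,-0.022,0.033,0.024,0,0,-1],[-0.002,-0.022,0.033,0.024,0,0,-1],[-0.002,-0.022,0.033,0.024,0,0,-1],[-0.002,-0.022,0.033,0.024,0,0,-1],[-0.002,-0.022,0.033,0.024,0,0,-1],[-0.002,-0.022,0.033,0.024,0,0,-1]]]'
python3 - <<'E'
from h import *
delta([.476,-.343,.20],down(np.radians(51.4)))
E
```

```text
time_s: 1.1
eef_pos: [0.439, 0.1288, 0.255]
tool_rot: [0.235, 0.667, -0.235, 0.667]
ft_force: [1.1, 1.1, 0.3]
width: 1.002
t 1.1 eef [0.439  0.1288 0.255 ] shift [ 0.055  -0.3443  0.3247] turn [-0.004 -0.     0.   ] F [1.1 1.1 0.3] w 1.002
```

```bash
python3 -m handwheel '[[[0.003,-0.028,0.026,0,0,0,-1],[0.003,-0.028,0.026,0,0,0,-1],[0.003,-0.028,0.026,0,0,0,-1],[0.003,-0.028,0.026,0,0,0,-1],[0.003,-0.028,0.026,0,0,0,-1],[0.003,-0.028,0.026,0,0,0,-1],[0.003,-0.028,0.026,0,0,0,-1],[0.003,-0.028,0.026,0,0,0,-1],[0.003,-0.028,0.026,0,0,0,-1],[0.003,-0.028,0.026,0,0,0,-1],[0,0,0,0,0,0,-1],[0,0,0,0,0,0,-1]]]'
python3 - <<'E'
from h import *
delta([.476,-.343,.20],down(np.radians(51.4)))
c=arm.get_calibration('wrist');im=arm.camera('wrist')
cv2.imwrite('pics/w1.png',cv2.resize(im[:,:,::-1],(800,600)))
for p in ([.476,-.343,.1066],[.491,-.355,.13],[.426,-.305,.03]): print((proj('wrist',p,c)*S).round())
E
```

```text
time_s: 2.1
eef_pos: [0.4655, -0.2521, 0.2237]
tool_rot: [0.236, 0.668, -0.236, 0.666]
ft_force: [-1.1, 0.3, 0.4]
width: 0.999
t 2.1 eef [ 0.4655 -0.2521  0.2237] shift [ 0.0235 -0.0641  0.0655] turn [-0.007 -0.003  0.   ] F [-1.1  0.3  0.4] w 0.999
[301. 386.]
[295. 434.]
[315. 263.]
```

View pics/w1.png

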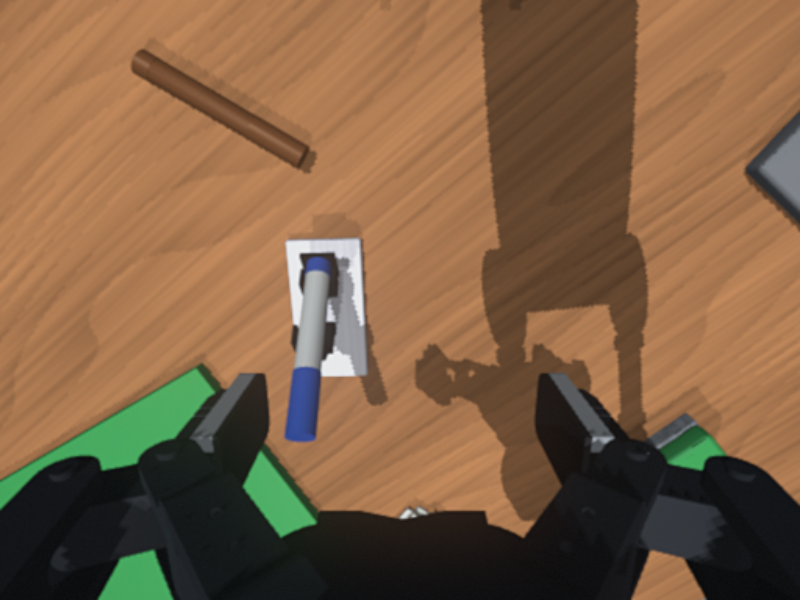

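The wrist view shows the marker cap end at (300,436) and foot at (318,265). That's within about 5 px (≈2 mm) of prediction, and the brown look-alike at (220,105) is clear. Moving over it and down.

```bash
python3 -m handwheel '[[[0.005,-0.0155,0.0163,-0.002,0,0,-1],[0.005,-0.0155,0.0163,-0.002,0,0,-1],[0.005,-0.0155,0.0163,-0.002,0,0,-1],[0.005,-0.0155,0.0163,0,0,0,-1],[0.02,0,0,0,0,0,-1],[0.02,0,0,0,0,0,-1],[0.02,0,0,0,0,0,-1],[0.02,0,0,0,0,0,-1],[0,0,0,0,0,0,-1],[0,0,0,0,0,0,-1]]]'
python3 - <<'E'
from h import *
delta([.475,-.341,.088],down(np.radians(51.4)))
c=arm.get_calibration('wrist');im=arm.camera('wrist')
cv2.imwrite('pics/w2.png',im[:,:,::-1])
E
```

```text
time_s: 2.98
eef_pos: [0.4784, -0.3379, 0.1246]
tool_rot: [0.233, 0.669, -0.232, 0.667]
ft_force: [0.2, -0.4, -0.4]
width: 0.999
t 2.9833 eef [ 0.4784 -0.3379  0.1246] shift [ 0.0366 -0.0046 -0.0006] turn [ 0.005 -0.002 -0.   ] F [ 0.2 -0.4 -0.4] w 0.999
```

View pics/w2.png

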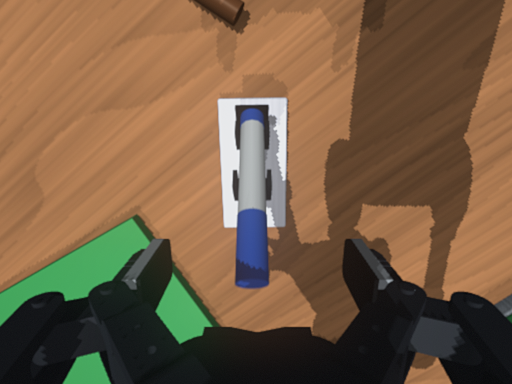

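Wrist view: marker cap at (253,245), midway between the pads (≈155 and 358), so it is aligned. Down 36 mm and close.

```bash
python3 -m handwheel '[[[0.012,-0.001,0,0,0,0,-1],[0.012,-0.001,0,0,0,0,-1],[0.0125,0,0,0,0,0,-1],[0,0,0,0,0,0,1],[0,0,0,0,0,0,1],[0,0,0,0,0,0,1],[0,0,0,0,0,0,1],[0,0,0,0,0,0,1],[0,0,0,0,0,0,1],[0,0,0,0,0,0,1],[0,0,0,0,0,0,1],[0,0,0,0,0,0,1]]]' 35
python3 - <<'E'
from h import *
delta([.475,-.341,.23],down(np.radians(51.4)))
E
```

```text
time_s: 4.03
eef_pos: [0.4775, -0.3415, 0.0896]
tool_rot: [0.233, 0.667, -0.233, 0.668]
ft_force: [0.4, -0.0, 3.3]
width: 0.198
t 4.0333 eef [ 0.4775 -0.3415  0.0896] shift [-0.1404 -0.0012 -0.0021] turn [0.003 0.002 0.   ] F [ 0.4 -0.   3.3] w 0.198
```

```bash
python3 -m handwheel '[[[-0.008,0,0,0,0,0,1],[-0.015,0,0,0,0,0,1],[-0.025,0,0,0,0,0,1],[-0.03,0,0,0,0,0,1],[-0.03,0,0,0,0,0,1],[-0.03,0,0,0,0,0,1],[-0.02,0,0,0,0,0,1],[-0.012,0.01,0,-0.017,0,0,1],[0,0.02,0,-0.034,0,0,1],[0,0.03,0,-0.051,0,0,1],[0,0.036,0,-0.061,0,0,1],[0,0.036,0,-0.061,0,0,1]]]'
python3 - <<'E'
from h import *
delta([.5315,.232,.26],down(np.radians(113.6)))
E
```

```text
time_s: 5.03
eef_pos: [0.5503, -0.2304, 0.2588]
tool_rot: [0.156, 0.69, -0.156, 0.689]
ft_force: [0.0, -0.9, -0.3]
width: 0.196
t 5.0333 eef [ 0.5503 -0.2304  0.2588] shift [-0.001   0.4092 -0.2161] turn [-0.857 -0.    -0.   ] F [ 0.  -0.9 -0.3] w 0.196
```

```bash
python3 -m handwheel '[[[0,0.036,0,-0.061,0,0,1],[0,0.036,0,-0.061,0,0,1],[0,0.036,0,-0.061,0,0,1],[0,0.036,0,-0.061,0,0,1],[0,0.036,0,-0.061,0,0,1],[0,0.036,0,-0.061,0,0,1],[0,0.036,0,-0.061,0,0,1],[0,0.036,0,-0.061,0,0,1],[0,0.036,0,-0.061,0,0,1],[0,0.03,0,-0.05,0,0,1],[0,0.02,0,-0.034,0,0,1],[0,0,0,0,0,0,1]]]'
python3 - <<'E'
from h import *
print(arm.read_state()['q'].round(2))
delta([.5315,.232,.26],down(np.radians(113.6)))
E
```

```text
time_s: 6.03
eef_pos: [0.6072, 0.1362, 0.2587]
tool_rot: [-0.068, 0.704, 0.069, 0.703]
ft_force: [-0.0, -0.1, -0.3]
width: 0.197
[ 0.17  0.16  1.11  0.    1.88 -1.6 ]
t 6.0333 eef [0.6072 0.1362 0.2587] shift [-0.001   0.1085 -0.0559] turn [-0.219 -0.001 -0.002] F [-0.  -0.1 -0.3] w 0.197
```

```bash
python3 -m handwheel '[[[0,0.022,-0.008,-0.044,0,0,1],[0,0.022,-0.008,-0.044,0,0,1],[0,0.022,-0.008,-0.044,0,0,1],[0,0.022,-0.008,-0.044,0,0,1],[0,0.018,-0.005,-0.043,0,0,1],[0,0,0,0,-0.116,0,1],[0,0,0,0,-0.116,0,1],[0,0,0,0,-0.116,0,1],[0,0,0,0,-0.116,0,1],[0,0,0,0,-0.116,0,1],[0,0,0,0,-0.116,0,1],[0,0,0,0,0,0,1]]]'
python3 - <<'E'
from h import *
print(arm.read_state()['q'].round(2))
tr=down(np.radians(113.6))*R.from_rotvec([0,-.698,0])
delta([.5427,.237,.26],tr)
for n in('top','scene'): cv2.imwrite(f'pics/{n}1.png',arm.camera(n)[:,:,::-1])
A=cv2.imread('pics/top1.png')[100:260,110:310];B=cv2.imread('pics/scene1.png')[130:290,250:450]
cv2.imwrite('pics/c2.png',np.vstack([cv2.resize(A,(375,300)),cv2.resize(B,(375,300))]))
E
```

```text
time_s: 7.03
eef_pos: [0.5404, 0.2219, 0.2506]
tool_rot: [-0.085, 0.418, 0.182, 0.886]
ft_force: [-1.6, -1.3, -3.7]
width: 0.199
[ 0.29 -0.56  1.89  0.08  1.13 -1.69]
t 7.0333 eef [0.5404 0.2219 0.2506] shift [-0.0021  0.013   0.0122] turn [-0.007 -0.008  0.004] F [-1.6 -1.3 -3.7] w 0.199
```

View pics/c2.png

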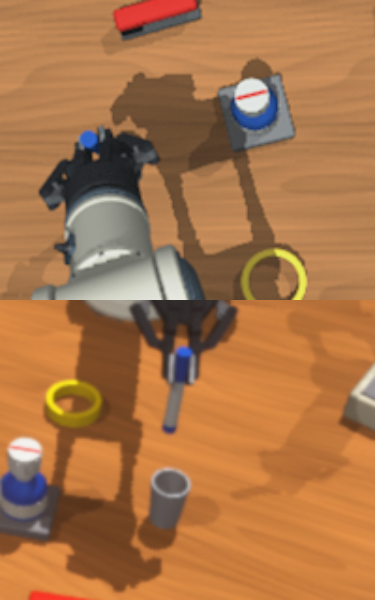

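The top crop shows the marker end-on at raw (157,174). The scene crop shows it nearly upright, top at raw (348,157) and foot at (340,199), above the cup's left side. Comparing with the expected projection.

Run:
```python
from h import *
s=arm.read_state(); T=R.from_quat(s['tool_rot']).as_matrix(); g=s['eef_pos']-.019*T[:,0]
print('grasp',g.round(4)); m=R.from_rotvec([0,-.698,0]); 
ax=R.from_quat(s['tool_rot']).apply([-np.cos(.698),0,np.sin(.698)]);print('axis',ax.round(3))
for k in(.03,-.1): print((g+k*ax).round(3),proj('top',g+k*ax).round(1),proj('scene',g+k*ax).round(1))
print(tri(('top',157.5,174.1),('scene',348.1,157.2)))
print('foot z~',g[2]-.1, at_z('scene',340.1,198.8,g[2]-.1))
print('cup bottom check: scene',proj('scene',[.5315,.232,.075]),proj('scene',[.5315,.232,0]))
delta([.5427,.237,.26],down(np.radians(113.6))*R.from_rotvec([0,-.698,0]))
```

```text
grasp [0.5322 0.2182 0.2726]
axis [0.005 0.002 1.   ]
[0.532 0.218 0.303] [156.  172.4] [348.5 154.4]
[0.532 0.218 0.173] [169.9 182.6] [340.5 196.3]
(array([0.53038806, 0.21785487, 0.29307715]), [0.0004, 0.0004])
foot z~ 0.1725978467695232 [0.54081367 0.21972609 0.17259785]
cup bottom check: scene [340.63313779 225.31177421] [336.83486343 244.29534154]
t 7.1333 eef [0.5434 0.223  0.258 ] shift [0.0016 0.0132 0.005 ] turn [-0.006 -0.005  0.005] F [ 1.1 -0.6  0.2] w 0.199
```

```bash
python3 -m handwheel '[[[0.003,0.013,0.004,0,0,0,1],[0,0,0,0,0,0,1],[0.0153,0,-0.0129,0,0,0,1],[0.0153,0,-0.0129,0,0,0,1],[0.0153,0,-0.0129,0,0,0,1],[0.0153,0,-0.0129,0,0,0,1],[0.0153,0,-0.0129,0,0,0,1],[0.0077,0,-0.0064,0,0,0,1],[0,0,0,0,0,0,1],[0,0,0,0,0,0,1]]]'
python3 - <<'E'
from h import *
s=arm.read_state(); T=R.from_quat(s['tool_rot']).as_matrix(); g=s['eef_pos']-.019*T[:,0]
print('grasp',g.round(4),s['ft_force'].round(1))
for n in('top','scene'): cv2.imwrite(f'pics/{n}2.png',arm.camera(n)[:,:,::-1])
A=cv2.imread('pics/top2.png')[130:230,120:220];B=cv2.imread('pics/scene2.png')[170:270,290:390]
cv2.imwrite('pics/c3.png',np.hstack([cv2.resize(A,(400,400)),cv2.resize(B,(400,400))]))
E
```

```text
time_s: 7.97
eef_pos: [0.5443, 0.2379, 0.1501]
tool_rot: [-0.085, 0.415, 0.182, 0.887]
ft_force: [1.1, 1.4, 0.5]
width: 0.196
grasp [0.5331 0.2331 0.1646] [1.1 1.4 0.5]
```

View pics/c3.png

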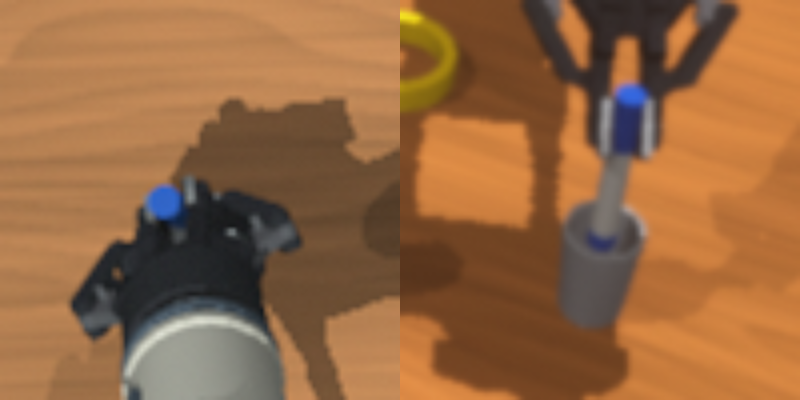

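The scene crop shows the marker foot inside the cup mouth, at about (600,240) with the mouth centred on (605,230). Lowering another 52 mm.

```bash
python3 -m handwheel '[[[0.0115,0,-0.0096,0,0,0,1],[0.0115,0,-0.0096,0,0,0,1],[0.0092,0,-0.0077,0,0,0,1],[0.0046,0,-0.0039,0,0,0,1],[0.0031,0,-0.0026,0,0,0,1],[0,0,0,0,0,0,1],[0,0,0,0,0,0,1]]]'
```

```text
time_s: 8.65
eef_pos: [0.5437, 0.2379, 0.0978]
tool_rot: [-0.085, 0.414, 0.182, 0.888]
ft_force: [0.1, 0.2, 0.2]
width: 0.199
```

```bash
python3 -m handwheel '[[[0.002,0,-0.0017,0,0,0,1],[0,0,0,0,0,0,0.4],[0,0,0,0,0,0,0.2],[0,0,0,0,0,0,0],[0,0,0,0,0,0,-0.3],[0,0,0,0,0,0,-0.7],[0,0,0,0,0,0,-1],[0,0,0,0,0,0,-1],[0,0,0,0,0,0,-1],[0,0,0,0,0,0,-1],[0,0,0,0,0,0,-1],[0,0,0,0,0,0,-1]]]'
python3 - <<'E'
from h import *
print(arm.read_state()['width'],arm.read_state()['ft_force'].round(1))
for n in('top','scene'): cv2.imwrite(f'pics/{n}3.png',arm.camera(n)[:,:,::-1])
A=cv2.imread('pics/top3.png')[130:230,120:220];B=cv2.imread('pics/scene3.png')[170:270,290:390]
cv2.imwrite('pics/c4.png',np.hstack([cv2.resize(A,(400,400)),cv2.resize(B,(400,400))]))
E
```

```text
time_s: 9.65
eef_pos: [0.5433, 0.2377, 0.0943]
tool_rot: [-0.085, 0.415, 0.182, 0.887]
ft_force: [-0.0, -0.1, -0.8]
width: 0.999
0.9994235343353889 [-0.  -0.1 -0.8]
```

View pics/c4.png

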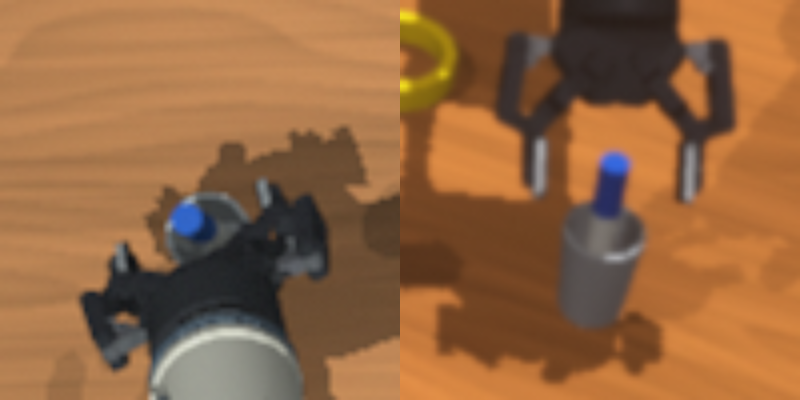

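The marker stands in the cup, top at scene crop (615,165), cup upright, both open fingers clear at (538,165) and (690,170). Retreating along the tool axis, then levelling.

```bash
python3 -m handwheel '[[[-0.015,0,0,0,0,0,-1],[-0.025,0,0,0,0,0,-1],[-0.03,0,0,0,0,0,-1],[-0.03,0,0,0,0,0,-1],[-0.03,0,0,0,0,0,-1],[-0.03,0,0,0,0,0,-1],[0,0,0,0,0.11,0,-1],[0,0,0,0,0.12,0,-1],[0,0,0,0,0.12,0,-1],[0,0,0,0,0.12,0,-1],[0,0,0,0,0.12,0,-1],[0,0,0,0,0.11,0,-1]]]'
python3 - <<'E'
from h import *
print(arm.read_state()['q'].round(2))
delta([.612,.0475,.22],down(.68))
print(down(.68).as_matrix().round(2))
E
```

```text
time_s: 10.75
eef_pos: [0.4573, 0.201, 0.2193]
tool_rot: [-0.143, 0.697, 0.141, 0.688]
ft_force: [-1.0, 0.2, 0.7]
width: 0.998
[ 0.35 -0.17  1.51 -0.    1.82 -1.63]
t 10.75 eef [0.4573 0.201  0.2193] shift [-0.0018 -0.202   0.0817] turn [ 1.296 -0.012  0.009] F [-1.   0.2  0.7] w 0.998
[[ 0.    0.78  0.63]
 [ 0.    0.63 -0.78]
 [-1.    0.    0.  ]]
```

```bash
python3 -m handwheel '[[[0,-0.028,0.0117,0,0,0,-1],[0,-0.029,0.0117,0,0,0,-1],[0,-0.029,0.0117,0,0,0,-1],[0,-0.029,0.0117,0,0,0,-1],[0,-0.029,0.0117,0,0,0,-1],[0,-0.029,0.0117,0,0,0,-1],[0,-0.029,0.0117,0,0,0,-1],[0,0,0,0.11,0,0,-1],[0,0,0,0.118,0,0,-1],[0,0,0,0.118,0,0,-1],[0,0,0,0.118,0,0,-1],[0,0,0,0.118,0,0,-1]]]'
python3 -m handwheel '[[[0,0,0,0.118,0,0,-1],[0,0,0,0.118,0,0,-1],[0,0,0,0.118,0,0,-1],[0,0,0,0.118,0,0,-1],[0,0,0,0.118,0,0,-1],[0,0,0,0.118,0,0,-1],[0,0,0,0,0,0,-1],[0,0,0,0,0,0,-1]]]'
python3 - <<'E'
from h import *
c=arm.get_calibration('wrist');im=arm.camera('wrist')
delta([.612,.0475,.22],down(.68))
cv2.imwrite('pics/w5.png',im[:,:,::-1]); print(arm.read_state()['q'].round(2))
for p in ([.612,.0475,.129],[.6085,.0675,.129],[.6152,.0272,.129],[.612,.0475,0.02]): print(proj('wrist',p,c).round())
np.save('cw5.npy',c,allow_pickle=True)
E
```

```text
time_s: 11.75
eef_pos: [0.6117, 0.0471, 0.217]
tool_rot: [0.063, 0.707, -0.066, 0.701]
ft_force: [-0.6, 0.8, 0.1]
width: 0.999
time_s: 12.42
eef_pos: [0.6116, 0.0473, 0.2172]
tool_rot: [0.299, 0.642, -0.304, 0.637]
ft_force: [-0.0, -1.1, -0.0]
width: 1.002
t 12.4667 eef [0.6116 0.0473 0.2172] shift [-0.0028  0.0004  0.0001] turn [ 0.01  -0.003  0.01 ] F [-0.1 -0.8  0.4] w 0.998
[ 0.02  0.13  1.21 -0.    1.81 -0.67]
[259. 193.]
[271. 172.]
[247. 212.]
[259. 166.]
```

View pics/w5.png

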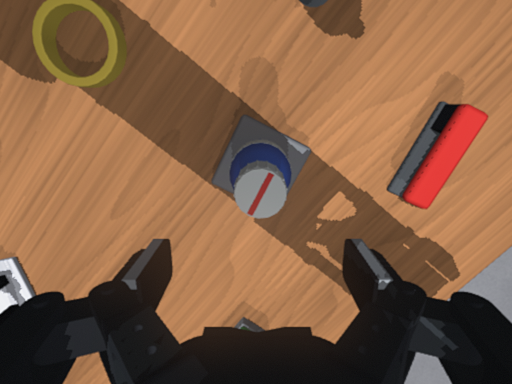

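Wrist view: cap top at (261,193) with the red bar, against a predicted (259,193), so the position holds to about 1 mm. The stapler (445,155) and tape (80,40) are clear. Descending and gripping.

```bash
python3 -m handwheel '[[[0.015,0.001,0,0.002,-0.003,0.01,-1],[0.025,0,0,0,0,0,-1],[0.025,0,0,0,0,0,-1],[0.025,0,0,0,0,0,-1],[0.018,0,0,0,0,0,-1],[0.01,0,0,0,0,0,-1],[0,0,0,0,0,0,-1],[0,0,0,0,0,0,-1]]]' 
python3 -m handwheel '[[[0,0,0,0,0,0,1],[0,0,0,0,0,0,1],[0,0,0,0,0,0,1],[0,0,0,0,0,0,1],[0,0,0,0,0,0,1],[0,0,0,0,0,0,1],[0,0,0,0,0,0,1],[0,0,0,0,0,0,1]]]' 70
python3 -c "
from h import *
delta([.612,.0475,.099],down(.68))"
```

```text
time_s: 13.13
eef_pos: [0.6122, 0.0478, 0.0996]
tool_rot: [0.303, 0.639, -0.303, 0.639]
ft_force: [0.0, -0.1, 0.3]
width: 1.001
time_s: 13.8
eef_pos: [0.6129, 0.0479, 0.1011]
tool_rot: [0.304, 0.638, -0.303, 0.64]
ft_force: [-0.3, -0.8, 5.5]
width: 0.497
t 13.8 eef [0.6129 0.0479 0.1011] shift [ 0.0021 -0.0009 -0.0002] turn [ 0.004  0.002 -0.002] F [-0.3 -0.8  5.5] w 0.497
```

```bash
python3 -m handwheel '[[[0.002,0,0,0,0,0,1],[0.002,0,0,0,0,0,1],[0.001,0,0,0,0,0,1],[0.001,0,0,0,0,0,1],[0,0,0,0,0,0,1],[0,0,0,0,0,0,1]]]'
```

```text
time_s: 14.3
eef_pos: [0.6129, 0.0479, 0.0959]
tool_rot: [0.304, 0.638, -0.303, 0.64]
ft_force: [-2.5, 0.2, 9.1]
width: 0.498
```

```bash
python3 -m handwheel '[[[0.001,0,0,0,0,0,1],[0.001,0,0,0,0,0,1],[0,0,0,0,0,0,1],[0,0,0,0,0,0,1]]]'
```

```text
time_s: 14.63
eef_pos: [0.6129, 0.0479, 0.0943]
tool_rot: [0.304, 0.638, -0.303, 0.64]
ft_force: [-3.5, 0.6, 9.4]
width: 0.497
```

```bash
python3 -m handwheel '[[[0.001,0,0,0,0,0,1],[0,0,0,-0.05,0,0,1],[0,0,0,-0.09,0,0,1],[0,0,0,-0.09,0,0,1],[0,0,0,-0.09,0,0,1],[0,0,0,-0.09,0,0,1],[0,0,0,-0.09,0,0,1],[0,0,0,0,0,0,1]]]'; python3 -c "
from h import *
print(arm.read_state()['moment'])
delta([.6125,.0478,.0935],down(.68+1.57))
cv2.imwrite('pics/top6.png',arm.camera('top')[:,:,::-1])
A=cv2.imread('pics/top6.png')
cv2.imwrite('pics/c6.png',np.hstack([cv2.resize(A[115:195,205:285],(400,400),interpolation=cv2.INTER_CUBIC),cv2.resize(A[155:235,130:210],(400,400),interpolation=cv2.INTER_CUBIC)]))"
```

```text
time_s: 15.3
eef_pos: [0.6141, 0.048, 0.0942]
tool_rot: [0.135, 0.692, -0.134, 0.697]
ft_force: [-0.4, 0.8, 9.8]
width: 0.497
[ 0.07176025 -0.02479872  0.07903221]
t 15.3 eef [0.6141 0.048  0.0942] shift [ 0.0007 -0.0007 -0.0014] turn [-1.061e+00  7.000e-03  1.000e-03] F [-0.4  0.8  9.8] w 0.497
```

View pics/c6.png

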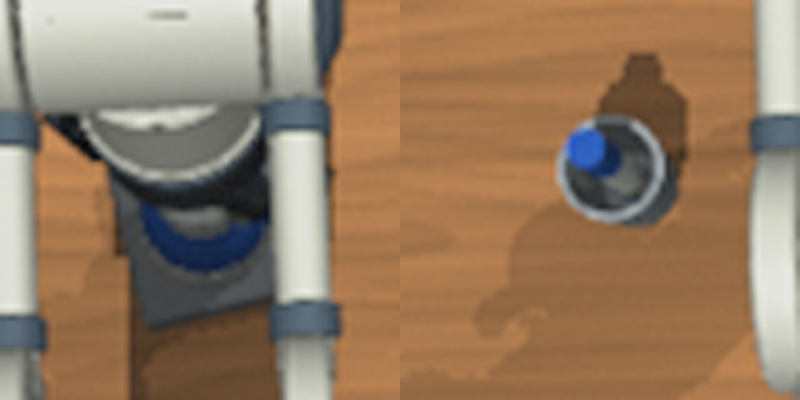

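The marker leans on the rim of the upright cup (right half). The cap itself is hidden by the arm. The press is steady at 9.8 N, so I continue the turn.

```bash
python3 -m handwheel '[[[0.0005,0,-0.001,-0.09,0,0,1],[0,0,0,-0.09,0,0,1],[0,0,0,-0.09,0,0,1],[0,0,0,-0.09,0,0,1],[0,0,0,-0.09,0,0,1],[0,0,0,-0.09,0,0,1],[0,0,0,-0.09,0,0,1],[0,0,0,-0.09,0,0,1],[0,0,0,-0.09,0,0,1],[0,0,0,-0.09,0,0,1],[0,0,0,-0.09,0,0,1],[0,0,0,-0.05,0,0,1]]]'; python3 -c "
from h import *
print(arm.read_state()['moment'],arm.read_state()['q'].round(2))
delta([.6125,.0478,.0935],down(.68+1.57))
cv2.imwrite('pics/scene6.png',arm.camera('scene')[:,:,::-1])
A=cv2.imread('pics/scene6.png')
cv2.imwrite('pics/c7.png',cv2.resize(A[175:265,220:310],(500,500),interpolation=cv2.INTER_CUBIC))"
```

```text
time_s: 16.35
eef_pos: [0.6135, 0.0486, 0.0942]
tool_rot: [-0.229, 0.666, 0.228, 0.672]
ft_force: [1.4, 1.0, 12.0]
width: 0.5
[ 0.23289676 -0.03702    -0.021835  ] [ 0.02  0.14  1.42  0.    1.57 -2.21]
t 16.35 eef [0.6135 0.0486 0.0942] shift [ 0.0007 -0.     -0.0013] turn [-0.021  0.007  0.004] F [ 1.4  1.  12. ] w 0.5
```

View pics/c7.png

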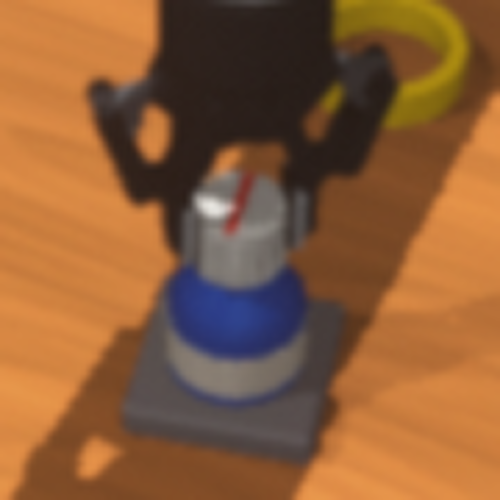

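The scene crop shows the cap's red bar, at (240,200), has turned about a quarter turn from where it started. The cap followed, so now I lift it.

```bash
python3 -m handwheel '[[[-0.004,0,0,0,0,0,1],[-0.006,0,0,0,0,0,1],[-0.01,0,0,0,0,0,1],[-0.013,0,0,0,0,0,1],[-0.015,0,0,0,0,0,1],[-0.015,0,0,0,0,0,1],[-0.013,0,0,0,0,0,1],[-0.008,0,0,0,0,0,1],[-0.004,0,0,0,0,0,1],[0,0,0,0,0,0,1],[0,0,0,0,0,0,1],[0,0,0,0,0,0,1]]]'; python3 -c "
from h import *
delta([.612,.0475,.181],down(.68+1.57))
for n in('top','scene'): cv2.imwrite(f'pics/{n}8.png',arm.camera(n)[:,:,::-1])
A=cv2.imread('pics/scene8.png');B=cv2.imread('pics/top8.png')
cv2.imwrite('pics/c8.png',np.hstack([cv2.resize(A[145:265,220:370],(500,400),interpolation=cv2.INTER_CUBIC),cv2.resize(B[150:250,120:195],(300,400))]))"
```

```text
time_s: 17.4
eef_pos: [0.6108, 0.0482, 0.1766]
tool_rot: [-0.227, 0.67, 0.227, 0.669]
ft_force: [-0.1, 0.0, -1.3]
width: 0.497
t 17.4 eef [0.6108 0.0482 0.1766] shift [-0.0044 -0.0013  0.0005] turn [-0.026 -0.002 -0.001] F [-0.1  0.  -1.3] w 0.497
```

View pics/c8.png

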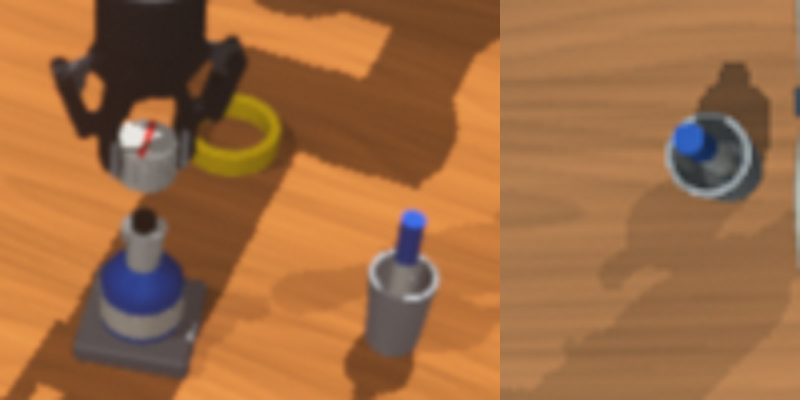

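The cap is held level above the open neck (black seal visible at (145,220)), and the marker stands in the upright cup. Settling and handing in.

```bash
python3 -m handwheel '[[[-0.002,0,0,0,0,0,1],[0,0,0,0,0,0,1],[0,0,0,0,0,0,1],[0,0,0,0,0,0,1],[0,0,0,0,0,0,1],[0,0,0,0,0,0,1]]]'; python3 -c "
from bench import arm
s=arm.read_state();print(abs(s['joint_velocities']).max(),s['width']);print(arm.job_done())"
```

```text
time_s: 18.0
eef_pos: [0.6112, 0.0483, 0.1798]
tool_rot: [-0.227, 0.67, 0.227, 0.67]
ft_force: [0.1, 0.5, 0.0]
width: 0.499
0.002250361158884209 0.4985186458478416
the job is handed in; nothing more can be done
None
```

The job is handed in at 18.0 s; the system gave no verdict. I lifted the marker from its rest and stood it in the steel cup, leaning on the rim. I then pressed the cap about 7 mm at 9–12 N, turned it about 90° anticlockwise and lifted it off.

The last checks all agreed:
- **Cap:** it is held at an opening of 0.50 (about 42 mm, cap diameter 44 mm). It looks level, sits roughly 79 mm above its locked position by the tool height, and is about 1 mm off the measured bottle axis. The joints were still.
- **Bottle:** the last picture shows the neck open below the cap.
- **Marker and cup:** the last picture shows the marker standing in the upright cup, with nothing touching it.
- **Other objects:** I never reached for the eraser, tape, stapler or brown look-alike. I did not measure their positions at the end.

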